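# Lock the vial rack on the shaker with its T-key

## Robot

A 6-joint arm with a two-finger parallel gripper is mounted at the origin on the work surface. World frame = base frame: x ahead of the robot, y to its left, z up, the work surface at z = 0. Lengths are in m, angles in rad, forces in N, time in s.
With the tool pointing down it reaches from about 0.35 to 0.725 m from the base axis. Payload 4.3 kg.
Tool frame: the origin (TCP) lies on the centre line of the jaws, within the pads' length; the fingertips stand 22 mm ahead of it and the grasp point (between the pads) lies 3 mm ahead of it (arm.finger_overhang is the distance from the TCP to the fingertips, in m); z points along the fingers, y is the line along which they close (so a half turn about z gives the same grasp; the last joint's range is limited). The gripper opens to 85 mm and grips with 20 to 120 N. Pads are 22 mm wide; open, the fingers measure 114 mm over their backs; the gripper's body (76 mm by 85 mm) begins 54 mm behind the grasp point. The pads swing forward as they close: fully open they stand 13 mm farther back than shut.
Start: joints at [-1.274, 0.377, 0.081, 1.274, 0, 1.46], TCP at [0.228, -0.528, 0.253] pointing down, gripper open.
Joint ranges: [-2.72, 2.72], [-0.84, 1.66], [-1.02, 1.22], [-1.77, 2.12], [-1.37, 1.28], [-3.14, 3.14]. Speed limits (rad/s): [2.57, 2.57, 3.14, 3.14, 3.14, 3.14].

## Interface

Orientations are given as a rotation vector (axis times angle).
In Python, from plant import arm gives the robot as it stands.
- The arm moves only by the shell command python3 -m pendant 'ROWS' [OPENING]. ROWS is a JSON object of lists of equal length, an entry for each row: "translation": the shift along the tool's x, y, z in cm, a list of three; "rotation": the turn, a rotation vector about the tool's x, y, z in degrees, a list of three. In form: {"translation": [[tx, ty, tz], ...], "rotation": [[wx, wy, wz], ...]}. A call has exactly 10 rows; each row is the pose to reach, as a shift and turn from the pose commanded when the call began, along the tool's axes at that moment; what a row does not reach only later rows make up. A row lasts 1/8 s, in which the tool goes at most 62.5 mm and 10.7 degrees, less where a joint would pass 70% of its speed; a pose out of reach is approached as far as the arm can. A call with a gripper value outside its range is refused whole. OPENING is the finger opening in cm, from 0 to 8.54, set as the call begins (- or left out, the last holds). The fingers move at their own pace and stop on an object; the grip force is fixed at half the most. Time passes only in rows, so rows that repeat a pose let the fingers close, or fill a call up. It gives the time, the measured TCP pose, the force, the opening and the grip force at its end, in the units of the state.
- arm.get_obs(): the state, without advancing time (a new reading comes with each control period).
- arm.read_camera(name): name is "scene" or "top"; returns (picture, depth): 480x640x3 uint8, blue, green, red; 480x640 float32, m along the optical axis (not along the pixel's ray), 0 where there is no reading.
- arm.camera_model(name): a dict with "vertical_fov" (degrees; the focal length in pixels is half the picture's height over the tangent of half this angle, whatever the lens; pixels are square), "cx", "cy" (the principal point, pixels), "R" (3x3) and "t" (3): a world point X has camera coordinates R X + t. Camera axes: x right, y down, z forward; pixel columns grow to the right and rows downward; lengths in m; the calibration is good to about 2 mm. A picture is of the moment at which its call begins. camera_model takes no time and is no camera call.
- arm.sign_off(): hands the job in; it is judged then, once.
The state is a dict: "t": time; "q": joint angles; "qd": joint speeds; "joint_torque": joint torques, N m; "tool_pos": TCP position; "tcp_rot": TCP orientation; "force": force on the tool from outside, world axes, zero at the start; "ft_torque": the same for the moment, N m; "grip_width": finger opening in m; "grasp_force": force on a finger pad.
Only numpy, scipy, OpenCV 4.12 (cv2) and the standard library are available. Lean on these libraries where they do the work, as an engineer would, in place of code of your own. Each camera call takes 0.05 s, during which the arm holds its last target. There are 200 camera calls.

## Task

Take the orange-handled T-key out of its grey tray and lock the shaker's vial rack with it: feel its steel foot into the narrow slot of the blue lock block, press it gently down against the spring as far as its handle allows, turn it a quarter turn and let the spring lift it so that its foot is held crosswise under the plate. Let go and leave it standing upright there; never ram or force the key, and leave everything else where it stands.

Things in the scene. Friction and masses are not known exactly. Their poses are not given: they have to be found in the camera images.
- tkey: Loose T-key, 55 to 90 g, standing upright in the tray's socket. Origin: centre of the underside of its foot; z up along the stem. Steel foot bar 34 mm along x, 8 mm along y, 8 mm high (z 0 to 8). Round stem 7.6 mm thick from z 8 to z 22. Orange plastic handle, a block 36 mm along x, 14 mm along y, from z 22 to z 56: grip it across its 14 mm, with the fingertips above z 24.
- tray: Grey key tray fixed on the bench, 90 mm (x) by 150 mm (y), floor 8 mm thick. Origin: centre of its underside. Near its -y end (at y = -35 mm) is the key's socket, 40 by 13 mm, long way along the tray's x, 14 mm deep, rim 22 mm above the bench; the key's foot stands on the socket's floor and lifts straight out. The loose vial stands near the +y end.
- shaker: White shaker fixed on the bench, 180 mm (x) by 260 mm (y), its aluminium deck 50 mm above the bench. Origin: centre of its underside. A white vial rack (100 by 120 mm, vial caps up to 108 mm above the bench) stands on its +y half; the blue lock block, 60 by 58 mm with a steel top plate, on its -y half.
- slot (a point): Nominal centre of the slot in the lock block's 6 mm steel top plate, at the plate's top, 92 mm above the bench (shaker x 0, y -75 mm; axes as the shaker's). Slot along x, 40 mm long, 11 mm wide. The real block is NOT measured: it stands still, up to 9 mm off to either side along y and up to 4 mm higher or lower than this point (no error in x or yaw). See or feel for the slot.
- spring (a point): Nominal top of the green spring plunger seen through the slot, 13 mm below the plate's top (same hidden offset as the plate). It takes about 4 N to start it down and 8 N at full depth. Full depth: the handle's underside meets the plate, a rigid stop, when the foot's underside is 22 mm below the plate's top.
- lugs (a point): Nominal lower face, 10 mm below the plate's top, of hidden lugs on both sides of the slot (same hidden offset). The foot turns only with its underside more than 18 mm below the plate's top. After a quarter turn, either way, to within 10 degrees, the spring lifts the foot between the lugs against the plate: underside then 14 mm below the plate's top, handle 8 mm above it.
- vial: Small loose vial, 26 mm wide, 50 mm tall, standing on the tray; leave it alone. Origin: centre of its underside.
- tipbox: Blue box with white lid, fixed, 85 mm (x) by 120 mm (y), 48 mm tall; an obstacle. Origin: centre of its underside.
- jar: Loose jar, 44 mm wide, 60 mm tall; leave it alone. Origin: centre of its underside.
- washbottle: Loose white bottle, 64 mm wide, 150 mm tall; leave it alone. Origin: centre of its underside.
- beaker: Loose glass beaker, 70 mm wide, 80 mm tall; leave it alone. Origin: centre of its underside.
- timer: Loose white timer, 60 by 70 mm, 22 mm tall; leave it alone. Origin: centre of its underside.

How it is judged:
On the way:
1. the key's foot has gone down into the slot, in line with it: underside at least 13 mm below the slot point, within 14 mm of it sideways, long side within 0.25 rad of the slot (z of tkey in the frame of slot below -0.013 m and horizontal distance between tkey and slot below 0.014 m and angle between the x axis of tkey and the x axis of slot, either way round below 0.25 rad), for 0.1 s.
At the end, for the whole second after the job is handed in: The key stands upright (within 0.15 rad) and at rest in the lock, its foot crosswise to the slot (within 0.25 rad), held under the plate: foot underside 8 to 20 mm below the slot point and within 15 mm of it sideways (z of tkey in the frame of slot between -0.02 and -0.008 m and horizontal distance between tkey and slot below 0.015 m and angle between the x axis of tkey and the y axis of slot, either way round below 0.25 rad and angle between tkey's own z axis and vertical below 0.15 rad and linear speed of tkey below 0.02 m/s); the robot touches nothing.
It fails at once if the key pressed against the lock, rack or shaker with more than 40 N (contact force between tkey and shaker above 40 N).
It fails at once if the arm or fingers pushed against the shaker with more than 25 N (contact force between any of the fingers, the arm and shaker above 25 N).
It fails at once if a bystander moved by more than 30 mm (distance of any of vial, jar, washbottle, beaker, timer from where it was at the start of the episode above 0.03 m).
It also fails if it takes over 72 s, if anything falls off the work surface, if the arm or the gripper's body presses on something with over 40 N, if the wrist force passes 120 N, or if a joint passes its speed limit or range.

## Working session

There is one attempt and no reset: what is moved stays moved. The work goes in short steps, Python scripts to look and compute and a shell command to move; the robot and the scene stay as the last step left them, time stands still between calls to the robot, and variables do not carry over. Pictures are saved under pics/ and viewed, at most 10 in all, crops included, and the job is handed in when it is done.

```bash
mkdir -p pics; cat > h.py <<'E'
import numpy as np, cv2
from plant import arm
from scipy.spatial.transform import Rotation as Rn
def pt(name,u,v,z=None,depth=None):
    m=arm.camera_model(name); f=240/np.tan(np.radians(m["vertical_fov"])/2)
    d=np.array([(u-m["cx"])/f,(v-m["cy"])/f,1.]); R=np.array(m["R"]);t=np.array(m["t"])
    c=-R.T@t; r=R.T@d
    s=depth if depth is not None else (z-c[2])/r[2]
    return c+s*r
E
python3 - <<'E'
from h import *
for n in("top","scene"):
    p,d=arm.read_camera(n); cv2.imwrite(f"pics/{n}0.png",p); np.save(f"{n}0.npy",d)
    m=arm.camera_model(n); print(n,m["vertical_fov"],m["cx"],m["cy"],-np.array(m["R"]).T@m["t"])
o=arm.get_obs(); print(o["t"],o["tool_pos"],o["tcp_rot"],Rn.from_rotvec(o["tcp_rot"]).as_matrix().round(3),o["force"])
E
```

```text
top 48.72508449629913 324.5251660881242 236.55601163994012 [0.43654766 0.08494528 1.23488267]
scene 51.13151935906773 315.9694716011594 235.13567736103488 [ 1.63098374 -0.19018764  0.77113591]
0.1 [ 0.22733851 -0.52756344  0.2524518 ] [-3.07504653e+00 -6.34226232e-01  3.27291437e-04] [[ 0.918  0.396 -0.001]
 [ 0.396 -0.918  0.002]
 [ 0.    -0.002 -1.   ]] [-0.02483098 -0.45764313  0.22497002]
```

View pics/top0.png

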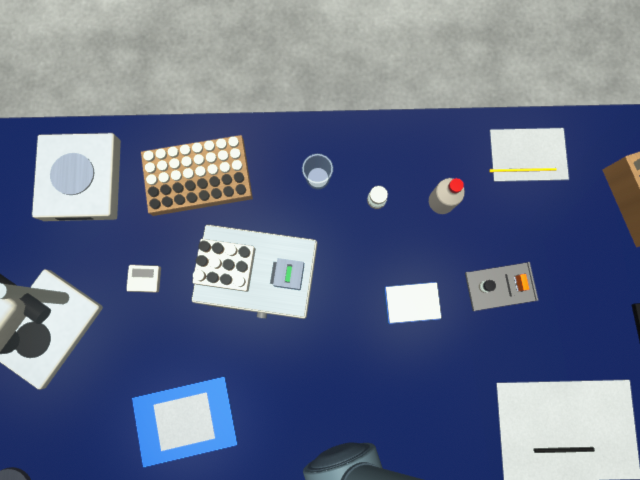

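View pics/scene0.png

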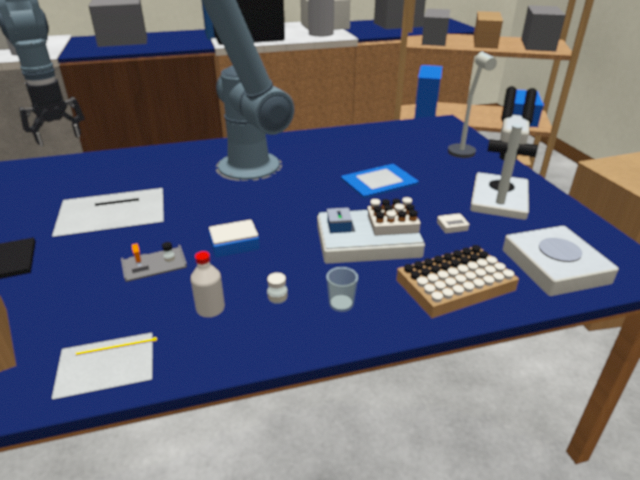

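The top view shows the tray at (502,286) with the key handle at (521,283), and the shaker at (255,272) with the slot (green) at (288,274). I'll enlarge both next.

```bash
python3 - <<'E'
from h import *
p=cv2.imread("pics/top0.png"); 
a=cv2.resize(p[250:320,455:550],None,fx=8,fy=8,interpolation=cv2.INTER_CUBIC)[:560,:760]
b=cv2.resize(p[215:325,185:325],None,fx=5.4,fy=5.4,interpolation=cv2.INTER_CUBIC)
cv2.imwrite("pics/a.png",a);cv2.imwrite("pics/b.png",b)
d=np.load("top0.npy")
for u,v in [(521,283),(490,287),(477,300),(288,274),(279,270),(297,274),(305,300)]:
    print(u,v,d[v,u],pt("top",u,v,depth=d[v,u]).round(4))
E
```

```text
521 283 1.1737868 [ 0.522  -0.3523  0.0605]
490 287 1.1754328 [ 0.5149 -0.284   0.0574]
477 300 1.2206495 [ 0.4891 -0.2676  0.007 ]
288 274 1.1545372 [0.5515 0.1618 0.083 ]
279 270 1.1443985 [0.5594 0.1804 0.0946]
297 274 1.1424618 [0.5498 0.1416 0.0951]
305 300 1.1784878 [0.496  0.1269 0.0494]
```

View pics/a.png

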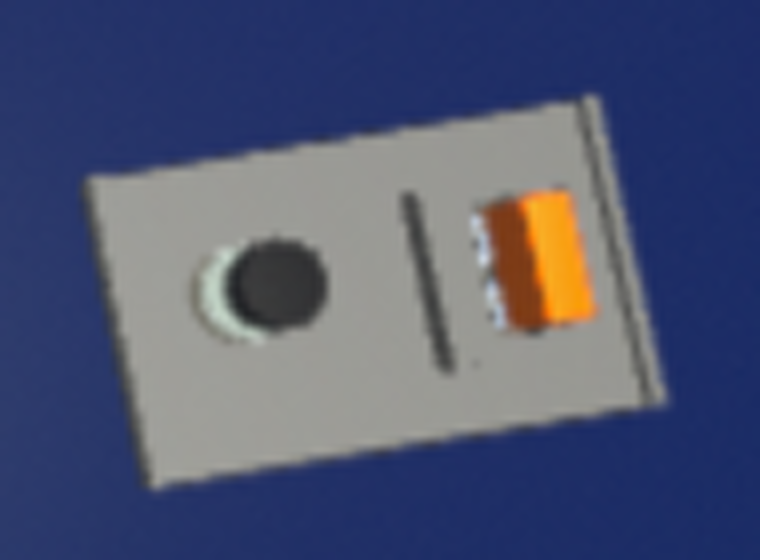

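View pics/b.png

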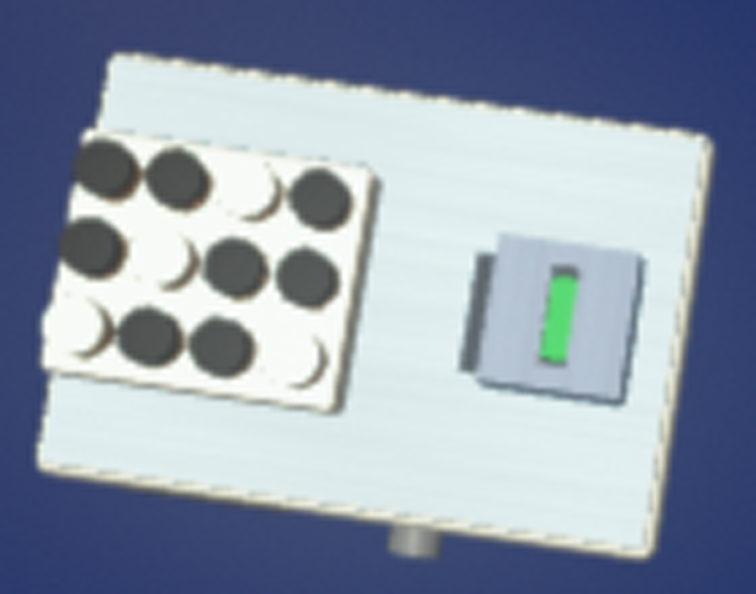

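Crop a: the bright handle top quad is (523,195),(568,190),(597,318),(548,328). Crop b: the deck corners are (112,58),(712,135),(655,552),(40,465). The plate corners are (498,235),(645,258),(622,405),(478,382). The slot spans (566,266) to (553,364).

```bash
python3 - <<'E'
from h import *
d=np.load("top0.npy")
def A(x,y,z): return pt("top",455+(x+.5)/8-.5,250+(y+.5)/8-.5,z=z)
def B(x,y,z): return pt("top",185+(x+.5)/5.4-.5,215+(y+.5)/5.4-.5,z=z)
K=np.array([A(*c,.064) for c in[(523,195),(568,190),(597,318),(548,328)]]); print("key",K.mean(0).round(4))
print("key sizes",np.linalg.norm(np.diff(K,axis=0),axis=1).round(4))
e=(K[0]+K[1]-K[2]-K[3]); print("key yaw",np.degrees(np.arctan2(e[1],e[0])))
T=np.array([A(*c,.008) for c in[(90,178),(597,97),(665,402),(150,487)]])
e=T[0]+T[1]-T[2]-T[3];f=T[0]+T[3]-T[1]-T[2];print("tray",T.mean(0).round(4),np.degrees(np.arctan2(e[1],e[0])),np.degrees(np.arctan2(-f[0],f[1])),np.linalg.norm(e)/2,np.linalg.norm(f)/2)
D=np.array([B(*c,.05) for c in[(112,58),(712,135),(655,552),(40,465)]])
e=D[0]+D[1]-D[2]-D[3];f=D[0]+D[3]-D[1]-D[2]; yw=np.arctan2(e[1],e[0]);print("shaker",D.mean(0).round(4),np.degrees(yw),np.degrees(np.arctan2(-f[0],f[1])),np.linalg.norm(e)/2,np.linalg.norm(f)/2)
s=D.mean(0)+np.array([np.sin(yw),-np.cos(yw),0])*.075; print("nominal slot",s.round(4))
P=[]
for v in range(260,290):
  for u in range(276,302):
    q=pt("top",u,v,depth=d[v,u])
    if .085<q[2]<.1: P.append(q[2])
z=np.median(P);print("plate z",z,np.std(P),len(P))
dk=[pt("top",u,v,depth=d[v,u])[2] for u in range(255,290) for v in range(295,303)];print("deck z",np.median(dk))
Q=np.array([B(*c,z) for c in[(498,235),(645,258),(622,405),(478,382)]]);print("plate c",Q.mean(0).round(4))
e=Q[0]+Q[1]-Q[2]-Q[3];print(np.degrees(np.arctan2(e[1],e[0])))
S=np.array([B(566,266,z),B(553,364,z)]);print("slot",S.mean(0).round(4),np.linalg.norm(S[0]-S[1]))
print(arm.finger_overhang)
E
```

```text
key [ 0.5243 -0.3588  0.064 ]
key sizes [0.0126 0.0358 0.0139]
key yaw 6.8768614895032405
tray [ 0.5204 -0.3263  0.008 ] 7.389176147682133 7.827851815940026 0.08960652023100985 0.15090502308835133
shaker [0.5651 0.2383 0.05  ] -8.944382458862714 -8.983822714385393 0.17328568719934118 0.2554041989767697
nominal slot [0.5535 0.1642 0.05  ]
plate z 0.09388128551558705 0.0022710642385438073 609
deck z 0.050667942814903166
plate c [0.5508 0.1602 0.0939]
-8.961188166070313
slot [0.5527 0.1606 0.0939] 0.03956357760010752
0.022
```

```bash
python3 -m pendant '{"translation":[[3,0,0],[7,-0.5,1],[11,-1,2],[15,-1.5,3],[19,-2,4],[23,-2.5,5],[27,-3,6],[31,-3.3,7],[34,-3.6,8],[34,-3.6,8]],"rotation":[[0,0,-10],[0,0,-20],[0,0,-30],[0,0,-40],[0,0,-50],[0,0,-60],[0,0,-70],[0,0,-80],[0,0,-90],[0,0,-100]]}' 4
python3 -m pendant '{"translation":[[0,0,0],[0,0,0],[0,0,0],[0,0,1],[0,0,2],[0,0,3],[0,0,4],[0,0,5],[0,0,5],[0,0,5]],"rotation":[[0,0,-10],[0,0,-20],[0,0,-30],[0,0,-40],[0,0,-50],[0,0,-60],[0,0,-64.2],[0,0,-64.2],[0,0,-64.2],[0,0,-64.2]]}'
python3 - <<'E'
from h import *
o=arm.get_obs(); R=Rn.from_rotvec(o["tcp_rot"]).as_matrix()
print(o["q"],R.round(4)); tgt=np.array([.5247,-.3598,.060]); print("move cm",100*R.T@(tgt-o["tool_pos"]),"yaw",np.degrees(np.arctan2(R[1,0],R[0,0])))
p,d=arm.read_camera("scene"); cv2.imwrite("pics/c.png",cv2.resize(p[200:300,80:230],None,fx=5,fy=5,interpolation=cv2.INTER_CUBIC))
E
```

```text
t: 1.35
tool_pos: [0.5266, -0.3583, 0.1713]
tcp_rot: [-1.478, -2.769, -0.002]
force: [-0.4, -0.5, -0.1]
grip_width: 0.0402
grasp_force: 0.0
t: 2.6
tool_pos: [0.5256, -0.3606, 0.1235]
tcp_rot: [-0.205, 3.135, -0.0]
force: [-0.6, 0.1, -0.6]
grip_width: 0.0399
grasp_force: 0.0
[-7.00736426e-01  5.63825378e-01  3.63712682e-02  1.04312790e+00
 -6.79065917e-05 -8.31216321e-01] [[-9.915e-01 -1.301e-01  1.000e-04]
 [-1.301e-01  9.915e-01 -2.000e-04]
 [-1.000e-04 -2.000e-04 -1.000e+00]]
move cm [0.07985375 0.09063428 6.34983959] yaw -172.52405255098293
```

View pics/c.png

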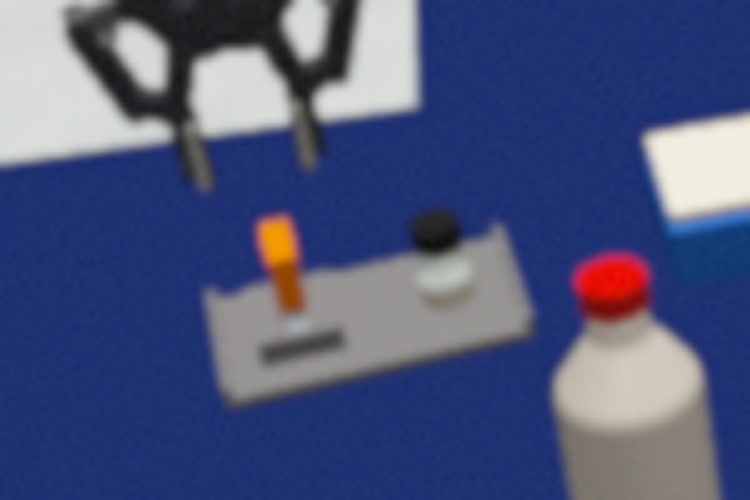

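The crop shows the open fingers above the orange handle at (278,260), straddling it. The key is upright in its socket block. I'll descend and grip.

```bash
python3 -m pendant '{"translation":[[0.08,0.09,1],[0.08,0.09,2],[0.08,0.09,3],[0.08,0.09,4],[0.08,0.09,5],[0.08,0.09,5.7],[0.08,0.09,6.2],[0.08,0.09,6.3],[0.08,0.09,6.3],[0.08,0.09,6.3]],"rotation":[[0,0,0],[0,0,0],[0,0,0],[0,0,0],[0,0,0],[0,0,0],[0,0,0],[0,0,0],[0,0,0],[0,0,0]]}'
python3 -m pendant '{"translation":[[0,0,0],[0,0,0],[0,0,0],[0,0,0],[0,0,0],[0,0,0],[0,0,0],[0,0,0],[0,0,0],[0,0,0]],"rotation":[[0,0,0],[0,0,0],[0,0,0],[0,0,0],[0,0,0],[0,0,0],[0,0,0],[0,0,0],[0,0,0],[0,0,0]]}' 0.5
```

```text
t: 3.9
tool_pos: [0.5249, -0.36, 0.0608]
tcp_rot: [-0.206, 3.134, -0.001]
force: [-0.4, 0.5, -0.3]
grip_width: 0.0398
grasp_force: 0.0
t: 5.15
tool_pos: [0.5249, -0.3599, 0.0607]
tcp_rot: [-0.206, 3.134, -0.001]
force: [0.7, 0.5, 5.2]
grip_width: 0.0128
grasp_force: 59.9
```

```bash
python3 -m pendant '{"translation":[[0,0,-0.5],[0,0,-1],[0,0,-2],[0,0,-3],[0,0,-4.5],[0,0,-6],[0,0,-8],[0,0,-10],[0,0,-12],[0,0,-12]],"rotation":[[0,0,0],[0,0,0],[0,0,0],[0,0,0],[0,0,0],[0,0,0],[0,0,0],[0,0,0],[0,0,0],[0,0,0]]}'
python3 -m pendant '{"translation":[[-0.5,2,0],[-1,5,0],[-2,9,0],[-2.8,14,0],[-3.7,19,0],[-4.6,24,0],[-5.6,29,0],[-6.5,34,0],[-7.5,39,0],[-8,42,0]],"rotation":[[0,0,0],[0,0,1],[0,0,3],[0,0,5],[0,0,7],[0,0,9],[0,0,11],[0,0,13],[0,0,15],[0,0,16.5]]}'
python3 - <<'E'
from h import *
o=arm.get_obs(); R=Rn.from_rotvec(o["tcp_rot"]).as_matrix()
print(o["q"]); tgt=np.array([.5525,.1603,.180]); print("move cm",100*R.T@(tgt-o["tool_pos"]),"yaw",np.degrees(np.arctan2(R[1,0],R[0,0])))
E
```

```text
t: 6.4
tool_pos: [0.5259, -0.3608, 0.1831]
tcp_rot: [-0.205, 3.131, -0.006]
force: [-0.3, 0.6, -0.9]
grip_width: 0.0129
grasp_force: 59.4
t: 7.65
tool_pos: [0.5472, 0.0706, 0.1792]
tcp_rot: [-0.243, -3.13, -0.001]
force: [0.1, -0.6, -1.0]
grip_width: 0.0127
grasp_force: 59.2
[ 1.28543161e-02  3.63992043e-01 -1.33148098e-01  1.07607803e+00
  7.65908834e-04  1.67769388e-01]
move cm [ 0.86287758  8.94799209 -0.07929936] yaw 171.12399231866698
```

```bash
python3 -m pendant '{"translation":[[0.2,2,0],[0.4,4,0],[0.6,6,0],[0.8,7.5,0],[0.86,8.5,0],[0.86,8.95,0],[0.86,8.95,0],[0.86,8.95,1],[0.86,8.95,1],[0.86,8.95,1]],"rotation":[[0,0,0],[0,0,0],[0,0,0],[0,0,0],[0,0,0],[0,0,0],[0,0,0],[0,0,0],[0,0,0],[0,0,0]]}'
python3 - <<'E'
from h import *
o=arm.get_obs(); R=Rn.from_rotvec(o["tcp_rot"]).as_matrix()
print(o["tool_pos"].round(4),"yaw",np.degrees(np.arctan2(R[1,0],R[0,0])),"tilt",R[:2,2])
p,d=arm.read_camera("scene"); cv2.imwrite("pics/d.png",cv2.resize(p[160:270,300:440],None,fx=5.4,fy=5.4,interpolation=cv2.INTER_CUBIC))
E
```

```text
t: 8.9
tool_pos: [0.5543, 0.1565, 0.17]
tcp_rot: [-0.247, -3.131, 0.0]
force: [0.8, -0.1, -0.4]
grip_width: 0.0132
grasp_force: 59.2
[0.5543 0.1565 0.17  ] yaw 170.97942756282174 tilt [-0.00066594 -0.00022499]
```

View pics/d.png

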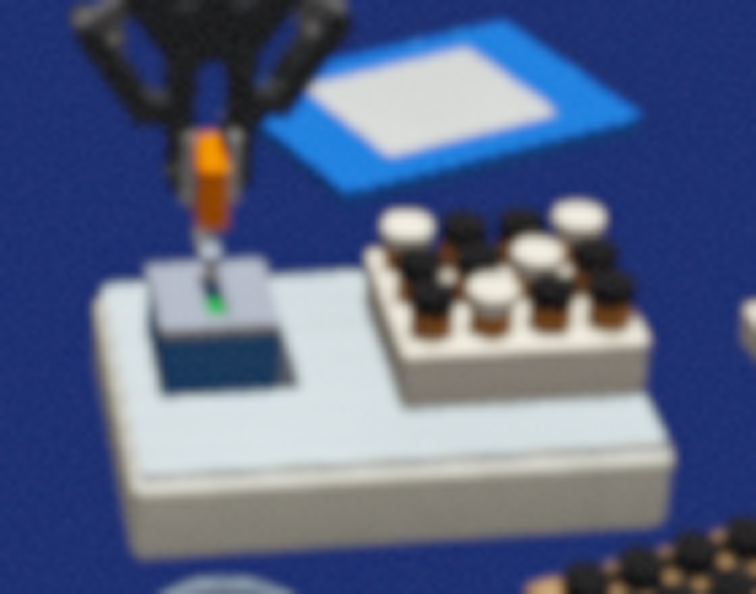

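The crop shows the steel foot hanging over the lock plate. The green slot is visible at (215,303), just in front of and below the foot at (208,250), so they are roughly lined up. I'll correct the tracking offset and descend to just above the plate.

```bash
python3 -m pendant '{"translation":[[0.24,0.35,0],[0.24,0.35,0],[0.24,0.35,0.5],[0.24,0.35,1],[0.24,0.35,1.5],[0.24,0.35,1.8],[0.24,0.35,2],[0.24,0.35,2],[0.24,0.35,2],[0.24,0.35,2]],"rotation":[[0,0,0],[0,0,0],[0,0,0],[0,0,0],[0,0,0],[0,0,0],[0,0,0],[0,0,0],[0,0,0],[0,0,0]]}'
python3 -m pendant '{"translation":[[0,0,0.05],[0,0,0.1],[0,0,0.15],[0,0,0.2],[0,0,0.25],[0,0,0.3],[0,0,0.35],[0,0,0.4],[0,0,0.4],[0,0,0.4]],"rotation":[[0,0,0],[0,0,0],[0,0,0],[0,0,0],[0,0,0],[0,0,0],[0,0,0],[0,0,0],[0,0,0],[0,0,0]]}'
```

```text
t: 10.2
tool_pos: [0.5529, 0.1607, 0.1505]
tcp_rot: [0.246, 3.131, 0.0]
force: [-0.3, 0.2, -2.1]
grip_width: 0.0127
grasp_force: 59.2
t: 11.45
tool_pos: [0.5527, 0.1607, 0.1463]
tcp_rot: [-0.246, -3.132, 0.0]
force: [0.3, 0.4, -1.2]
grip_width: 0.0125
grasp_force: 59.2
```

Foot bottom is now at about 93.6 mm, close to the plate top. I'll go down another 2 mm slowly.

```bash
python3 -m pendant '{"translation":[[0,0,0.03],[0,0,0.06],[0,0,0.09],[0,0,0.12],[0,0,0.15],[0,0,0.18],[0,0,0.2],[0,0,0.2],[0,0,0.2],[0,0,0.2]],"rotation":[[0,0,0],[0,0,0],[0,0,0],[0,0,0],[0,0,0],[0,0,0],[0,0,0],[0,0,0],[0,0,0],[0,0,0]]}'
```

```text
t: 12.7
tool_pos: [0.5527, 0.1607, 0.1443]
tcp_rot: [0.246, 3.132, -0.0]
force: [1.0, -0.5, -0.3]
grip_width: 0.0127
grasp_force: 59.2
```

```bash
python3 -m pendant '{"translation":[[0,0,0.03],[0,0,0.06],[0,0,0.09],[0,0,0.12],[0,0,0.15],[0,0,0.18],[0,0,0.2],[0,0,0.2],[0,0,0.2],[0,0,0.2]],"rotation":[[0,0,0],[0,0,0],[0,0,0],[0,0,0],[0,0,0],[0,0,0],[0,0,0],[0,0,0],[0,0,0],[0,0,0]]}'
```

```text
t: 13.95
tool_pos: [0.5527, 0.1607, 0.1423]
tcp_rot: [0.246, 3.132, -0.0]
force: [-0.1, -0.6, -1.0]
grip_width: 0.0129
grasp_force: 59.2
```

```bash
python3 -m pendant '{"translation":[[0,0,0.03],[0,0,0.06],[0,0,0.09],[0,0,0.12],[0,0,0.15],[0,0,0.18],[0,0,0.21],[0,0,0.24],[0,0,0.24],[0,0,0.24]],"rotation":[[0,0,0],[0,0,0],[0,0,0],[0,0,0],[0,0,0],[0,0,0],[0,0,0],[0,0,0],[0,0,0],[0,0,0]]}'
```

```text
t: 15.2
tool_pos: [0.5527, 0.1607, 0.1399]
tcp_rot: [0.246, 3.132, -0.0]
force: [-0.3, 0.5, -0.9]
grip_width: 0.0132
grasp_force: 59.2
```

```bash
python3 -m pendant '{"translation":[[0,0,0.06],[0,0,0.12],[0,0,0.18],[0,0,0.24],[0,0,0.3],[0,0,0.35],[0,0,0.4],[0,0,0.45],[0,0,0.5],[0,0,0.5]],"rotation":[[0,0,0],[0,0,0],[0,0,0],[0,0,0],[0,0,0],[0,0,0],[0,0,0],[0,0,0],[0,0,0],[0,0,0]]}'
```

```text
t: 16.45
tool_pos: [0.5527, 0.1607, 0.1348]
tcp_rot: [-0.246, -3.132, 0.0]
force: [0.2, 0.5, -0.9]
grip_width: 0.0131
grasp_force: 59.2
```

```bash
python3 -m pendant '{"translation":[[0,0,0.05],[0,0,0.1],[0,0,0.15],[0,0,0.2],[0,0,0.25],[0,0,0.3],[0,0,0.3],[0,0,0.3],[0,0,0.3],[0,0,0.3]],"rotation":[[0,0,0],[0,0,0],[0,0,0],[0,0,0],[0,0,0],[0,0,0],[0,0,0],[0,0,0],[0,0,0],[0,0,0]]}'
```

```text
t: 17.7
tool_pos: [0.5528, 0.1607, 0.1319]
tcp_rot: [0.246, 3.132, -0.0]
force: [-0.4, 0.5, 2.5]
grip_width: 0.013
grasp_force: 59.8
```

Spring felt at TCP z ≈ 0.132. Pressing on gently.

```bash
python3 -m pendant '{"translation":[[0,0,0.06],[0,0,0.12],[0,0,0.18],[0,0,0.24],[0,0,0.3],[0,0,0.36],[0,0,0.42],[0,0,0.48],[0,0,0.5],[0,0,0.5]],"rotation":[[0,0,0],[0,0,0],[0,0,0],[0,0,0],[0,0,0],[0,0,0],[0,0,0],[0,0,0],[0,0,0],[0,0,0]]}'
```

```text
t: 18.95
tool_pos: [0.5528, 0.1607, 0.127]
tcp_rot: [0.246, 3.132, -0.0]
force: [-1.1, -0.5, 6.2]
grip_width: 0.0133
grasp_force: 60.1
```

```bash
python3 -m pendant '{"translation":[[0,0,0.03],[0,0,0.06],[0,0,0.09],[0,0,0.12],[0,0,0.15],[0,0,0.18],[0,0,0.2],[0,0,0.2],[0,0,0.2],[0,0,0.2]],"rotation":[[0,0,0],[0,0,0],[0,0,0],[0,0,0],[0,0,0],[0,0,0],[0,0,0],[0,0,0],[0,0,0],[0,0,0]]}'
```

```text
t: 20.2
tool_pos: [0.5528, 0.1607, 0.1252]
tcp_rot: [0.246, 3.132, -0.0]
force: [-1.3, -0.6, 7.2]
grip_width: 0.0128
grasp_force: 60.3
```

```bash
python3 -m pendant '{"translation":[[0,0,0.02],[0,0,0.04],[0,0,0.06],[0,0,0.08],[0,0,0.1],[0,0,0.1],[0,0,0.1],[0,0,0.1],[0,0,0.1],[0,0,0.1]],"rotation":[[0,0,0],[0,0,0],[0,0,0],[0,0,0],[0,0,0],[0,0,0],[0,0,0],[0,0,0],[0,0,0],[0,0,0]]}'
```

```text
t: 21.45
tool_pos: [0.5528, 0.1607, 0.1243]
tcp_rot: [0.246, 3.132, -0.0]
force: [-2.6, -0.9, 7.0]
grip_width: 0.0131
grasp_force: 60.3
```

```bash
python3 -m pendant '{"translation":[[0,0,0],[0,0,0],[0,0,0],[0,0,0],[0,0,0],[0,0,0],[0,0,0],[0,0,0],[0,0,0],[0,0,0]],"rotation":[[0,0,-3],[0,0,-6],[0,0,-9],[0,0,-12],[0,0,-15],[0,0,-18],[0,0,-21],[0,0,-25],[0,0,-25],[0,0,-25]]}'; python3 -c "
from h import *
o=arm.get_obs();print(o['ft_torque'],o['force'],o['q'][5])"
```

```text
t: 22.7
tool_pos: [0.5541, 0.1609, 0.1248]
tcp_rot: [-0.437, 3.108, -0.0]
force: [-0.5, -1.0, 5.9]
grip_width: 0.013
grasp_force: 60.3
[-0.01764329  0.12312687  0.03475602] [-0.45017176 -0.96531491  5.8849859 ] -0.10671857798488012
```

```bash
python3 -m pendant '{"translation":[[0,0,0],[0,0,0],[0,0,0],[0,0,0],[0,0,0],[0,0,0],[0,0,0],[0,0,0],[0,0,0],[0,0,0]],"rotation":[[0,0,-4],[0,0,-8],[0,0,-12],[0,0,-16],[0,0,-20],[0,0,-24],[0,0,-28],[0,0,-32],[0,0,-35],[0,0,-35]]}'; python3 -c "
from h import *
o=arm.get_obs();print(o['ft_torque'],o['q'][5])"
python3 -m pendant '{"translation":[[0,0,0],[0,0,0],[0,0,0],[0,0,0],[0,0,0],[0,0,0],[0,0,0],[0,0,0],[0,0,0],[0,0,0]],"rotation":[[0,0,-4],[0,0,-8],[0,0,-12],[0,0,-16],[0,0,-20],[0,0,-24],[0,0,-28],[0,0,-30],[0,0,-30],[0,0,-30]]}'; python3 -c "
from h import *
o=arm.get_obs();print(o['ft_torque'],o['q'][5])"
```

```text
t: 23.95
tool_pos: [0.5543, 0.1609, 0.1248]
tcp_rot: [-1.352, 2.832, -0.002]
force: [0.7, -0.6, 5.8]
grip_width: 0.0132
grasp_force: 60.3
[0.02445369 0.02759069 0.04213847] -0.7177824608310985
t: 25.2
tool_pos: [0.5544, 0.1608, 0.1249]
tcp_rot: [-2.038, 2.387, -0.003]
force: [-0.1, -0.1, 6.4]
grip_width: 0.0129
grasp_force: 60.3
[-0.11130091 -0.00996684 -0.05941531] -1.2410839212158382
```

```bash
python3 -m pendant '{"translation":[[0,0,-0.06],[0,0,-0.12],[0,0,-0.18],[0,0,-0.24],[0,0,-0.3],[0,0,-0.36],[0,0,-0.42],[0,0,-0.48],[0,0,-0.48],[0,0,-0.48]],"rotation":[[0,0,0],[0,0,0],[0,0,0],[0,0,0],[0,0,0],[0,0,0],[0,0,0],[0,0,0],[0,0,0],[0,0,0]]}'
```

```text
t: 26.45
tool_pos: [0.5533, 0.1608, 0.1289]
tcp_rot: [-2.04, 2.388, -0.001]
force: [3.6, 0.0, 4.7]
grip_width: 0.013
grasp_force: 60.0
```

```bash
python3 -m pendant '{"translation":[[0,0,-0.03],[0,0,-0.06],[0,0,-0.09],[0,0,-0.12],[0,0,-0.15],[0,0,-0.17],[0,0,-0.17],[0,0,-0.17],[0,0,-0.17],[0,0,-0.17]],"rotation":[[0,0,0],[0,0,0],[0,0,0],[0,0,0],[0,0,0],[0,0,0],[0,0,0],[0,0,0],[0,0,0],[0,0,0]]}'; python3 -c "
from h import *
o=arm.get_obs();print(o['ft_torque'],o['q'][5])
p,d=arm.read_camera('scene'); cv2.imwrite('pics/e.png',cv2.resize(p[160:270,300:440],None,fx=5.4,fy=5.4,interpolation=cv2.INTER_CUBIC))"
```

```text
t: 27.7
tool_pos: [0.5526, 0.1607, 0.1303]
tcp_rot: [2.04, -2.389, -0.0]
force: [2.6, 0.3, 5.1]
grip_width: 0.013
grasp_force: 60.0
[ 0.17186777 -0.63819985  0.04780607] -1.2410387057566739
```

View pics/e.png

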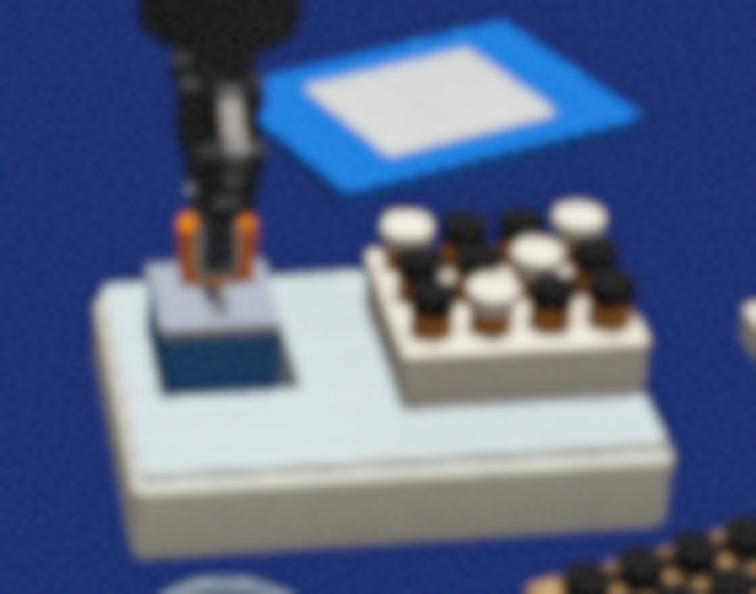

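The handle is now crosswise over the plate, with a bit of stem showing below it at (215,295). The force (about 6 N up) agrees with the foot sitting under the plate. I'll release and retreat upward.

```bash
python3 -m pendant '{"translation":[[0,0,0],[0,0,0],[0,0,0],[0,0,0],[0,0,0],[0,0,0],[0,0,0],[0,0,0],[0,0,0],[0,0,0]],"rotation":[[0,0,0],[0,0,0],[0,0,0],[0,0,0],[0,0,0],[0,0,0],[0,0,0],[0,0,0],[0,0,0],[0,0,0]]}' 3.5
python3 -m pendant '{"translation":[[0,0,-0.5],[0,0,-1],[0,0,-2],[0,0,-3.5],[0,0,-5],[0,0,-7],[0,0,-9],[0,0,-11],[0,0,-12],[0,0,-12]],"rotation":[[0,0,0],[0,0,0],[0,0,0],[0,0,0],[0,0,0],[0,0,0],[0,0,0],[0,0,0],[0,0,0],[0,0,0]]}'
python3 -m pendant '{"translation":[[0,0,0],[3,0,0],[6,0,0],[10,0,0],[14,0,0],[18,0,0],[22,0,0],[24,0,0],[24,0,0],[24,0,0]],"rotation":[[0,0,0],[0,0,0],[0,0,0],[0,0,0],[0,0,0],[0,0,0],[0,0,0],[0,0,0],[0,0,0],[0,0,0]]}'
python3 -c "
from h import *
p,d=arm.read_camera('scene'); t,td=arm.read_camera('top'); z=lambda i:cv2.resize(i,(390,585),interpolation=cv2.INTER_CUBIC)
cv2.imwrite('pics/f.png',np.hstack([z(p[190:250,315:355]),z(t[244:304,268:308])]))"
```

```text
t: 29.0
tool_pos: [0.5528, 0.1607, 0.1304]
tcp_rot: [-2.04, 2.389, -0.0]
force: [0.2, -0.7, 0.2]
grip_width: 0.0351
grasp_force: 0.0
t: 30.25
tool_pos: [0.5534, 0.1608, 0.2515]
tcp_rot: [-2.039, 2.387, -0.002]
force: [-0.4, -0.1, -0.1]
grip_width: 0.0353
grasp_force: 0.0
t: 31.5
tool_pos: [0.5149, -0.0758, 0.2498]
tcp_rot: [2.041, -2.388, -0.002]
force: [1.6, 1.3, -0.6]
grip_width: 0.035
grasp_force: 0.0
```

View pics/f.png

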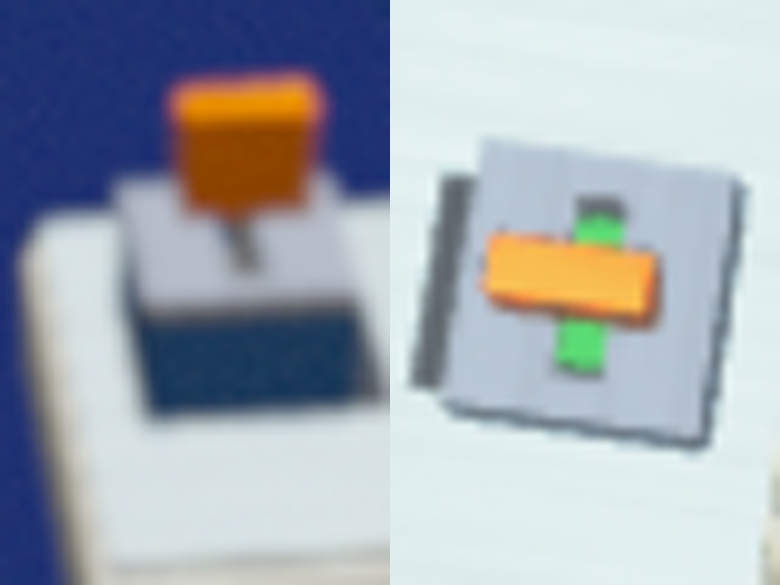

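Left is the scene camera, right the top camera. The handle (248,145 on the left; 572,278 on the right) stands upright and crosswise over the slot. I'll check its height, then hand in.

```bash
python3 -c "
from h import *
t,d=arm.read_camera('top'); u,v=268+182/9.75,244+272/9.75
z=[pt('top',int(u)+i,int(v)+j,depth=d[int(v)+j,int(u)+i])[2] for i in(-2,0,2) for j in(-1,0,1)]
print(np.round(z,4)); m=np.median(z); print(m, pt('top',u,v,z=m).round(4))
if .131<m<.14: print(arm.sign_off())"
```

```text
[0.1364 0.1369 0.1361 0.1392 0.1343 0.1386 0.1383 0.1349 0.1367]
0.13669269911341275 [0.5505 0.161  0.1367]
the job is handed in; nothing more can be done
None
```

The job is handed in: the T-key stands upright in the lock block with its handle crosswise to the slot and its measured height consistent with the foot held under the plate, after peak readings of about 7 N and at about 32 s on the robot's clock; the judge's verdict was not shown.

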